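# Roll the daikon under the press lid to the red marks

### The job

Take the wooden press lid by its grip block and, pressing gently on the peeled daikon from above with the flat underside of the lid, roll it off the newspaper, up the ramped edge of the green board and stop it squarely between the two red marks, lying along the line from one to the other. Then lift the lid off and lay it down flat on the table clear of the board, leaving the daikon at rest there. Do not touch the daikon with gripper or arm, do not shove it with the lid's edge, never press hard on it (it bruises above 15 N), and leave the other things alone.

Things in the scene. Friction and masses are not known exactly. Their poses are not given: they have to be found in the camera images.
- daikon: White peeled daikon piece, rigid smooth cylinder 56 mm in diameter, 160 mm long, 0.3 to 0.5 kg, lying on its side; thin pale green stripe along it. Origin: its middle, on the axis, 28 mm above what it lies on. x runs along the cylinder; y, z turn as it rolls. It rolls very easily: any speed it is left with carries it on. Starts on the table, its axis 80-100 mm before the ramp's upper edge, nearly parallel to it.
- board: Fixed hard green chopping board, 240 mm wide (x), of unmeasured thickness: its flat top is 3 to 11 mm above the table. Origin: below the middle of the ramp's upper edge, at table height; y points over the board, z up. The flat reaches from y = 0 to 170 mm; the ramp falls from y = 0 towards -y at 0.18 (10 degrees) down to the table, so its foot is 17 to 61 mm before the edge. On the ramp a daikon left alone rolls back.
- marks: Two red markers fixed on the table, one at each side of the board, each a blade 36 mm long (x), 12 mm wide (y), 32 mm high on a thin square foot; 288 mm between their centres. Origin: midway between them, at table height; x runs along the line from one to the other, parallel to the ramp's edge and 45 to 80 mm beyond it; y is the board's y.
- lid: Loose wooden press lid, 0.3 kg, flat on the table: plate 110 (x) by 240 (y) by 14 mm, with a dark upright grip block in the middle of its top, 90 mm long (x), 24 mm thick (y), from 14 to 60 mm above the underside; pinch it across the 24 mm. Origin: middle of the underside, z up. With its y along the rolling direction it travels twice as far as the daikon beneath it.
- lid_grip (a point): Point in the middle of the lid's grip block, 40 mm above the underside of the lid, 20 mm below the top of the block.
- onion_a: Bystander: brown onion, 74 mm wide, 70 mm high. Origin under its middle.
- onion_b: Bystander: peeled onion, 74 mm wide, 70 mm high. Origin under its middle.
- steel_bowl: Bystander: steel bowl, 220 mm wide, 85 mm high. Origin under its middle.
- saucer: Bystander: small blue saucer, 100 mm wide, 18 mm high. Origin under its middle.
- spoon: Bystander: steel spoon with a wooden handle, lying flat. Origin under its middle.
- stock_box: Bystander: yellow carton 70 x 160 x 110 mm. Origin under its middle.
- teacup: Bystander: white cup, 72 mm wide, 75 mm high. Origin under its middle.
There are look-alikes about, which are no part of the job. What is shaped like the daikon but black or blue is not meant.

How it is judged (in metres and radians):
On the way, in this order (a step that is already met when the one before it is completed fails the run):
1. the lid is lifted off the table (height (world z) of lid above 0.03 m), for 0.1 s.
2. the daikon has been rolled up the ramp and is on the board under the pressing lid (y of daikon in the frame of board above 0.005 m and contact force between lid and daikon above 0.5 N and height (world z) of lid above 0.05 m), for 0.1 s.
3. the lid has stopped the daikon on the line between the red marks (within 10 mm) and still rests on it (y of daikon in the frame of marks between -0.01 and 0.01 m and linear speed of daikon below 0.008 m/s and contact force between lid and daikon above 0.5 N), for 0.2 s.
At the end, for the whole second after the job is handed in: The daikon rests (under 8 mm/s) on the board, its axis within 12 mm of the line between the red marks and within 0.15 rad of its direction, its middle within 50 mm of midway; the lid is off it, at rest flat on the table itself (underside within 4 mm, tilt under 0.06 rad) (y of daikon in the frame of marks between -0.012 and 0.012 m and angle between the x axis of daikon and the x axis of marks, either way round below 0.15 rad and x of daikon in the frame of marks between -0.05 and 0.05 m and height (world z) of daikon between 0.0295 and 0.0415 m and linear speed of daikon below 0.008 m/s and height (world z) of lid below 0.004 m and angle between lid's own z axis and vertical below 0.06 rad and linear speed of lid below 0.01 m/s and contact force between lid and daikon below 0.1 N); the robot touches nothing.
It fails at once if the gripper or arm touches the daikon (contact force between any of the fingers, the arm and daikon above 0.3 N).
It fails at once if the lid presses on the daikon with more than 15 N (contact force between lid and daikon above 15 N).
It fails at once if the daikon is shoved with the lid's edge instead of rolled under it (contact while the middle of the lid's underside is lower than 45 mm) (contact force between lid and daikon above 1 N and height (world z) of lid below 0.045 m).
It fails at once if another thing is moved by more than 20 mm (distance of any of onion_a, onion_b, steel_bowl, saucer, spoon, stock_box, teacup from where it was at the start of the episode above 0.02 m).
It also fails if it takes over 72 s, if anything falls off the work surface, if the arm or the gripper's body presses on something with over 40 N, if the wrist force passes 120 N, or if a joint passes its speed limit or range.

### The arm

A 6-joint arm with a two-finger parallel gripper is mounted at the origin on the work surface. World frame = base frame: x ahead of the robot, y to its left, z up, the work surface at z = 0. Lengths are in mm, angles in rad, forces in N, time in s.
With the tool pointing down it reaches from about 350 to 875 mm from the base axis. Payload 4.2 kg.
Tool frame: the origin (TCP) lies between the finger pads; the fingertips stand env.tip_extent ahead of it and the grasp point (between the pads) lies 5 mm behind it (env.tip_extent is the distance from the TCP to the fingertips, in mm); z points along the fingers, y is the line along which they close (so a half turn about z gives the same grasp; the last joint's range is limited). The gripper opens to 85 mm and grips with 20 to 120 N. Pads are 22 mm wide; open, the fingers measure 114 mm over their backs; the gripper's body (76 mm by 85 mm) begins 54 mm behind the grasp point. The pads swing forward as they close: fully open they stand 13 mm farther back than shut.
Start: joints at [1.473, 0.385, 0.008, 0, -1.194, -0.259], TCP at [218.266, 585.627, 245.312] pointing down, gripper open.
Joint ranges: [-3.14, 3.14], [-1.21, 2.06], [-1.07, 1.41], [-3.16, 2.05], [-2.99, -0.16], [-3.1, 3.1]. Speed limits (rad/s): [2.79, 2.79, 3.14, 3.14, 3.14, 3.14].

### API

Orientations are given as a unit quaternion [x, y, z, w].
In Python, from station import sense, capture, workorder, env gives the robot as it stands. The module is installed in compiled form; this text tells all that it offers.
- The arm moves only by the tool play_rows, never from a script. Its argument "moves" is a list of rows, each an object of numbers: "tx", "ty", "tz": the shift along the tool's x, y, z in m; "rx", "ry", "rz": the turn, a rotation vector about the tool's x, y, z in degrees; "jaw": the closure, from -1 (fully open) to 1 (shut), so that 0 is half open. A call has 1 to 5 rows; each row is the pose to reach, as a shift and turn from the pose commanded when the call began, along the tool's axes at that moment; what a row does not reach only later rows make up. A row lasts 1/12 s, in which the tool goes at most 41.7 mm and 7.16 degrees, less where a joint would pass 70% of its speed; a pose out of reach is approached as far as the arm can. A call with a gripper value outside its range is refused whole. The fingers move at their own pace and stop on an object; "squeeze" is the grip in N (left out, the last holds). Time passes only in rows, so rows that repeat a pose let the fingers close. It gives the time, the measured TCP pose, the force, the opening and the grip force at its end, in the units of the state.
- sense(): the state, without advancing time (a new reading comes with each control period).
- capture(name): name is "scene" or "side" or "wrist"; returns a dict with "frame" (420x560x3 uint8, blue, green, red), "camera_matrix" (3x3 intrinsics, pixels), "D" ([k1, k2, p1, p2, k3] as OpenCV has them; the pictures are not rectified), "R" (3x3) and "t" (3): a world point X has camera coordinates R X + t. Camera axes: x right, y down, z forward; pixel columns grow to the right and rows downward; lengths in mm; the calibration is good to about 2 mm. A picture is of the moment at which its call begins. There is no depth.
- workorder.job_done(): hands the job in; it is judged then, once.
The state is a dict: "time": time; "qpos": joint angles; "qd": joint speeds; "effort": joint torques, N m; "position": TCP position; "tcp_rot": TCP orientation; "force": force on the tool from outside, world axes, zero at the start; "ft_torque": the same for the moment, N m; "width": finger opening in mm; "gripper_force": force on a finger pad.
Only numpy, scipy, OpenCV 4.12 (cv2) and the standard library are available. Lean on these libraries where they do the work, as an engineer would, in place of code of your own. Each camera call takes 0.05 s, during which the arm holds its last target. There are 200 camera calls.

## Working session

There is one attempt and no reset: what is moved stays moved. The work goes in short steps, Python scripts to look and compute and a tool call to move; the robot and the scene stay as the last step left them, time stands still between calls to the robot, and variables do not carry over. Pictures are saved under pics/ and viewed, at most 12 in all, crops included, and the job is handed in when it is done.

Besides the shell and the picture viewer there is one more tool, called after ">>>" in YAML: its name, and indented under it one key for each argument. play_rows: Moves the arm, as the interface text tells. Its arguments: {"type":"object","properties":{"moves":{"type":"array","items":{"type":"object","properties":{"tx":{"type":"number"},"ty":{"type":"number"},"tz":{"type":"number"},"rx":{"type":"number"},"ry":{"type":"number"},"rz":{"type":"number"},"jaw":{"type":"number"}}}},"squeeze":{"type":"number"}},"required":["moves"]}

```bash
mkdir -p pics; cat > h.py <<'E'
import numpy as np, cv2, pickle
from station import sense, capture, workorder, env
from scipy.spatial.transform import Rotation as Ro
def ray(c,px,z):
    px=np.asarray(px,float).reshape(-1,1,2)
    n=cv2.undistortPoints(px,np.array(c["camera_matrix"]),np.array(c["D"],float)).reshape(-1,2)
    R=np.array(c["R"]);t=np.array(c["t"]).ravel()
    o=-R.T@t; d=np.c_[n,np.ones(len(n))]@R
    return o+d*((z-o[2])/d[:,2])[:,None]
def proj(c,X):
    return cv2.projectPoints(np.asarray(X,float).reshape(-1,1,3),cv2.Rodrigues(np.array(c["R"]))[0],np.array(c["t"],float).ravel(),np.array(c["camera_matrix"]),np.array(c["D"],float))[0].reshape(-1,2)
E
python3 - <<'E'
from h import *
s=sense();print({k:np.round(v,3) for k,v in s.items()},env.tip_extent)
for n in("scene","side"):
    c=capture(n);cv2.imwrite(f"pics/{n}0.png",c["frame"]);pickle.dump(c,open(n+"0.pkl","wb"))
    print(n,np.round(-np.array(c["R"]).T@np.array(c["t"]).ravel()))
E
```

```text
{'time': np.float64(0.0), 'qpos': array([ 1.473,  0.386,  0.007, -0.   , -1.194, -0.259]), 'qd': array([-0.   ,  0.001, -0.   , -0.   , -0.001,  0.   ]), 'effort': array([-1.000e-03, -3.923e+01,  1.884e+01,  4.186e+00, -5.000e-03,
       -0.000e+00]), 'position': array([218.077, 585.139, 244.24 ]), 'tcp_rot': array([ 0.984, -0.178, -0.   ,  0.001]), 'force': array([ 0.561,  0.145, -0.476]), 'ft_torque': array([ 0.039, -0.015, -0.025]), 'gripper_force': np.float64(0.0), 'width': np.float64(84.984)} 14.0
scene [1278. -132. 1182.]
side [ 254. 1336.  948.]
```

View pics/scene0.png

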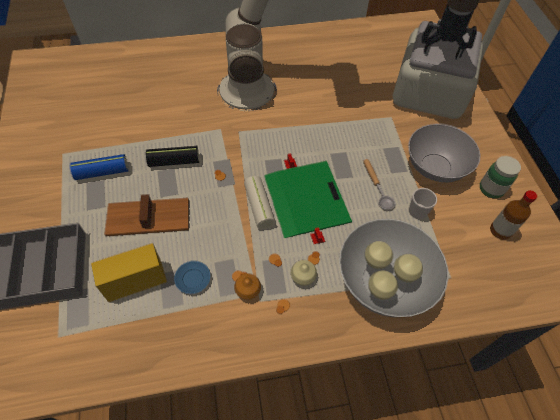

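View pics/side0.png

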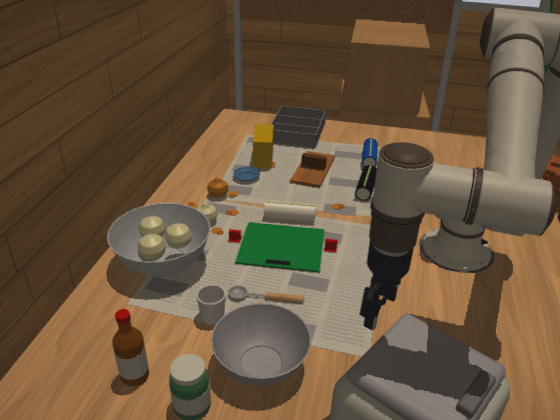

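The scene picture shows the lid at (148,216) with its block at (146,205), the daikon at (260,202), the board at (306,198) and the marks at (290,160) and (318,237). The black and blue cylinders at (172,156) and (100,167) are look-alikes. The side view shows the same things: daikon (290,212), marks (235,236) and (331,245), lid (314,168).

```bash
cat > m.py <<'E'
from h import *
S=pickle.load(open("scene0.pkl","rb"));D=pickle.load(open("side0.pkl","rb"))
def blobs(c,lo,hi,box,k=1,mina=15):
    hsv=cv2.cvtColor(c["frame"],cv2.COLOR_BGR2HSV);m=cv2.inRange(hsv,lo,hi)
    z=np.zeros_like(m);x0,y0,x1,y1=box;z[y0:y1,x0:x1]=m[y0:y1,x0:x1]
    if k>1:z=cv2.morphologyEx(z,cv2.MORPH_OPEN,np.ones((k,k)))
    cs,_=cv2.findContours(z,cv2.RETR_EXTERNAL,cv2.CHAIN_APPROX_NONE)
    return sorted([q for q in cs if cv2.contourArea(q)>=mina],key=cv2.contourArea,reverse=True)
def cen(q):
    M=cv2.moments(q);return np.array([M["m10"],M["m01"]])/M["m00"]
def tri(p,q):
    P=[np.array(c["camera_matrix"])@np.c_[np.array(c["R"]),np.array(c["t"]).ravel()] for c in(S,D)]
    u=[cv2.undistortPoints(np.array([[x]],float),np.array(c["camera_matrix"]),np.array(c["D"],float),P=np.array(c["camera_matrix"])).reshape(2,1) for c,x in((S,p),(D,q))]
    X=cv2.triangulatePoints(P[0],P[1],*u).ravel();return X[:3]/X[3]
E
python3 - <<'E'
from m import *
np.set_printoptions(precision=1,suppress=True)
for nm,c,b in(("scene",S,(270,140,335,250)),("side",D,(215,220,350,260))):
    for q in blobs(c,(0,150,90),(8,255,255),b)+blobs(c,(173,150,90),(180,255,255),b):
        print(nm,"red",cen(q),cv2.contourArea(q),cv2.boundingRect(q), ray(c,cen(q),20)[0])
for nm,c,b in(("scene",S,(255,150,360,245)),("side",D,(225,215,340,280))):
    q=blobs(c,(45,120,40),(85,255,255),b)[0]
    a=cv2.approxPolyDP(cv2.convexHull(q),6,True).reshape(-1,2);print(nm,"board",a.tolist());print(ray(c,a,6))
for nm,c,b,lo,hi in(("scene",S,(240,165,280,235),(0,0,0),(0,0,0)),("side",D,(255,195,325,228),(0,0,0),(0,0,0))):
    x0,y0,x1,y1=b;im=cv2.resize(c["frame"][y0:y1,x0:x1],None,fx=6,fy=6,interpolation=cv2.INTER_NEAREST);globals()[nm+'i']=im
lidi=cv2.resize(S["frame"][180:245,95:200],None,fx=5,fy=5,interpolation=cv2.INTER_NEAREST)
W=np.zeros((600,790,3),np.uint8)
W[:420,:240]=scenei;W[:198,245:245+420]=sidei;W[205:205+325,245:245+525]=lidi
cv2.imwrite("pics/crop.png",W)
E
```

```text
scene red [319.2 234.1] 44.5 (315, 228, 10, 14) [652.2 121.6  20. ]
scene red [291.5 159.5] 32.0 (288, 154, 9, 13) [365.7  95.7  20. ]
scene red [313.9 238.3] 31.0 (311, 233, 7, 11) [663.3 103.3  20. ]
scene red [286.8 163.6] 23.5 (284, 160, 6, 9) [380.   77.6  20. ]
side red [330.4 240.1] 16.0 (326, 239, 11, 3) [367.6  79.6  20. ]
side red [235.  230.9] 15.0 (229, 230, 12, 3) [653.9 105.5  20. ]
scene board [[325, 161], [351, 221], [285, 237], [265, 176]]
[[379.2 205.6   6. ]
 [616.5 229.4   6. ]
 [637.1  23.4   6. ]
 [406.8   1.9   6. ]]
side board [[248, 224], [323, 230], [318, 271], [236, 263]]
[[631.4  41.6   6. ]
 [399.1  14.6   6. ]
 [382.2 211.7   6. ]
 [612.1 234.8   6. ]]
```

View pics/crop.png

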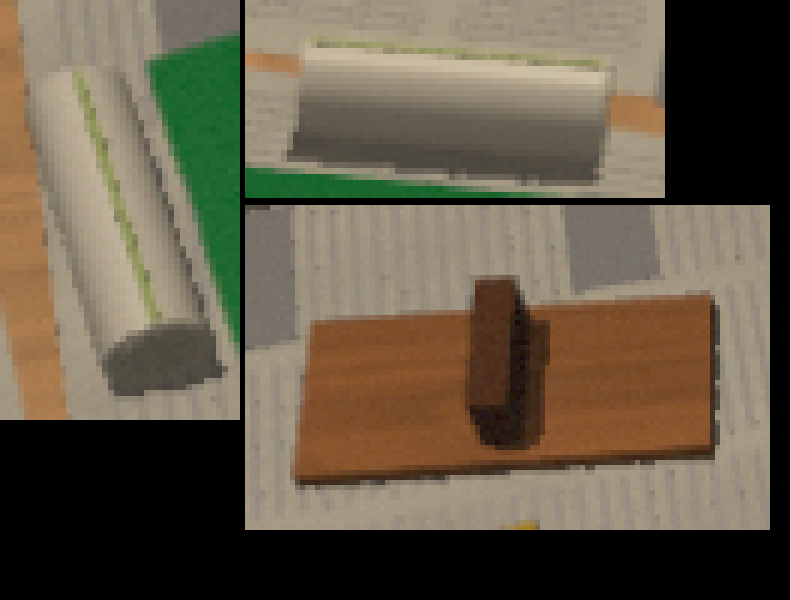

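The crop shows the daikon with its near end cap, with the side outline midline running from about (263.6,211.5) to (315,215.6). It also shows the lid plate corners and the block top, centred about (144,207.6).

```bash
python3 - <<'E'
from m import *
np.set_printoptions(precision=1,suppress=True)
A=tri((319.2,234.1),(235,230.9));B=tri((291.5,159.5),(330.4,240.1));print("marks top",A,B)
for c,p in((S,[(319.2,234.1),(291.5,159.5)]),(D,[(235,230.9),(330.4,240.1)])): print(ray(c,p,32))
print("foot",ray(S,[(313.9,238.3),(286.8,163.6)],3))
print("board tri",[tri(p,q) for p,q in(((325,161),(318,271)),((351,221),(236,263)),((285,237),(248,224)),((265,176),(323,230)))])
d=ray(D,[(263.6,211.5),(315,215.6)],28);print("daikon side",d,d.mean(0))
d=ray(S,[(267.5,225),(254.5,181)],28);print("daikon scene",d,d.mean(0))
l=ray(S,[(108.4,203.4),(188.4,198.4),(188.4,229.4),(105,234.6)],14);print("lid",l,l.mean(0))
f=lambda x,y:(95+(x-245)/5,180+(y-205)/5)
b=ray(S,[f(473,280),f(514,280),f(506,408),f(469,402)],60);print("block",b,b.mean(0))
s=sense();print("tool R",Ro.from_quat(s["tcp_rot"]).as_matrix())
E
```

```text
marks top [652.5 118.5  27.6] [368.4  93.1  28. ]
[[658.5 119.1  32. ]
 [375.2  93.4  32. ]]
[[648.7 121.6  32. ]
 [366.3  95.9  32. ]]
foot [[654.1 106.9   3. ]
 [366.7  80.7   3. ]]
board tri [array([381. , 207.2,   4.1]), array([613.9, 230.5,   2.1]), array([634.2,  25.9,  -4. ]), array([400.5,   2.8,  -2.5])]
daikon side [[593.6  -7.   28. ]
 [432.1 -25.1  28. ]] [512.8 -16.   28. ]
daikon scene [[600.9 -22.6  28. ]
 [436.9 -36.1  28. ]] [518.9 -29.3  28. ]
lid [[ 436.5 -482.    14. ]
 [ 458.3 -244.2   14. ]
 [ 568.2 -252.4   14. ]
 [ 544.9 -489.7   14. ]] [ 502.  -367.1   14. ]
block [[ 455.1 -376.7   60. ]
 [ 459.1 -353.2   60. ]
 [ 547.5 -360.2   60. ]
 [ 539.9 -380.6   60. ]] [ 500.4 -367.7   60. ]
tool R [[ 0.9 -0.3 -0. ]
 [-0.3 -0.9 -0. ]
 [ 0.   0.  -1. ]]
```

>>> play_rows:
  moves:
    - {"tx": 0.144,"ty": 0.138,"tz": -0.018,"rz": -15.3}
    - {"tx": 0.144,"ty": 0.138,"tz": -0.018,"rz": -15.3}
    - {"tx": 0.144,"ty": 0.138,"tz": -0.018,"rz": -15.3}
    - {"tx": 0.144,"ty": 0.138,"tz": -0.018,"rz": -15.3}
    - {"tx": 0.144,"ty": 0.138,"tz": -0.018,"rz": -15.3}

```text
schema error: expected keys tx, ty, tz, rx, ry, rz, jaw
```

```bash
cat >> h.py <<'E'
def go(x,y,z,yaw):
    s=sense();R=Ro.from_quat(s["tcp_rot"]);p=np.array(s["position"])
    T=Ro.from_matrix(Ro.from_euler('z',yaw,degrees=True).as_matrix()@np.diag([1,-1,-1]))
    print("t",round(s["time"],2),"pos",np.round(p,1),"F",np.round(s["force"],2),"M",np.round(s["ft_torque"],2),"w",round(s["width"],1))
    print("txyz",np.round(R.inv().apply(np.array([x,y,z])-p)/1000,4),"rxyz",np.round(np.degrees((R.inv()*T).as_rotvec()),2))
E
python3 -c "
from h import *
go(480,40,300,-5.2)"
```

```text
t 0.1 pos [218.1 585.2 244.3] F [0.66 0.33 0.71] M [ 0.03 -0.03 -0.  ] w 85.6
txyz [ 0.4359  0.4194 -0.0548] rxyz [ 1.100e-01  1.000e-02 -1.525e+01]
```

>>> play_rows:
  moves:
    - {"tx": 0.145,"ty": 0.139,"tz": -0.018,"rx": 0,"ry": 0,"rz": -15.3,"jaw": -1}
    - {"tx": 0.145,"ty": 0.139,"tz": -0.018,"rx": 0,"ry": 0,"rz": -15.3,"jaw": -1}
    - {"tx": 0.145,"ty": 0.139,"tz": -0.018,"rx": 0,"ry": 0,"rz": -15.3,"jaw": -1}
    - {"tx": 0.145,"ty": 0.139,"tz": -0.018,"rx": 0,"ry": 0,"rz": -15.3,"jaw": -1}
    - {"tx": 0.145,"ty": 0.139,"tz": -0.018,"rx": 0,"ry": 0,"rz": -15.3,"jaw": -1}

```text
time: 0.52
position: [305.9, 402.1, 263.1]
tcp_rot: [0.999, -0.045, -0.0, 0.001]
force: [0.4, 0.8, 0.7]
width: 85.0
gripper_force: 0.0
```

```bash
python3 -c "
from h import *
go(480,40,320,-5.2)"
```

```text
t 0.52 pos [305.9 402.1 263.1] F [0.4  0.85 0.67] M [ 0.07 -0.11  0.05] w 85.0
txyz [ 0.2058  0.3451 -0.0566] rxyz [0.06 0.03 0.05]
```

>>> play_rows:
  moves:
    - {"tx": 0.206,"ty": 0.345,"tz": -0.057,"rx": 0,"ry": 0,"rz": 0,"jaw": -1}
    - {"tx": 0.206,"ty": 0.345,"tz": -0.057,"rx": 0,"ry": 0,"rz": 0,"jaw": -1}
    - {"tx": 0.206,"ty": 0.345,"tz": -0.057,"rx": 0,"ry": 0,"rz": 0,"jaw": -1}
    - {"tx": 0.206,"ty": 0.345,"tz": -0.057,"rx": 0,"ry": 0,"rz": 0,"jaw": -1}
    - {"tx": 0.206,"ty": 0.345,"tz": -0.057,"rx": 0,"ry": 0,"rz": 0,"jaw": -1}

```text
time: 0.93
position: [395.1, 216.8, 292.8]
tcp_rot: [0.999, -0.045, -0.0, -0.0]
force: [1.5, 0.6, 0.2]
width: 85.5
gripper_force: 0.0
```

>>> play_rows:
  moves:
    - {"tx": 0.1,"ty": 0.17,"tz": -0.028,"rx": 0,"ry": 0,"rz": 0,"jaw": -1}
    - {"tx": 0.1,"ty": 0.17,"tz": -0.028,"rx": 0,"ry": 0,"rz": 0,"jaw": -1}
    - {"tx": 0.1,"ty": 0.17,"tz": -0.028,"rx": 0,"ry": 0,"rz": 0,"jaw": -1}
    - {"tx": 0.1,"ty": 0.17,"tz": -0.028,"rx": 0,"ry": 0,"rz": 0,"jaw": -1}
    - {"tx": 0.1,"ty": 0.17,"tz": -0.028,"rx": 0,"ry": 0,"rz": 0,"jaw": -1}

```text
time: 1.35
position: [479.8, 38.0, 320.9]
tcp_rot: [0.999, -0.045, 0.0, 0.0]
force: [0.9, 1.0, -0.2]
width: 85.3
gripper_force: 0.0
```

```bash
python3 -c "
from h import *
go(501,-367,150,-5.2)
c=capture('wrist');cv2.imwrite('pics/w1.png',c['frame']);pickle.dump(c,open('w1.pkl','wb'))
go(501,-367,150,-5.2)
print(np.round(-np.array(c['R']).T@np.array(c['t']).ravel()))
"
```

```text
t 1.35 pos [479.8  38.  320.9] F [ 0.92  0.97 -0.21] M [ 0.05 -0.07  0.03] w 85.3
txyz [0.0579 0.4014 0.1709] rxyz [ 0.   -0.01 -0.02]
t 1.4 pos [481.7  35.  321.5] F [ 2.86 -0.55  1.71] M [-0.25 -0.3   0.02] w 85.3
txyz [0.0569 0.3981 0.1723] rxyz [ 0.1  -0.09 -0.22]
[545.  31. 449.]
```

View pics/w1.png

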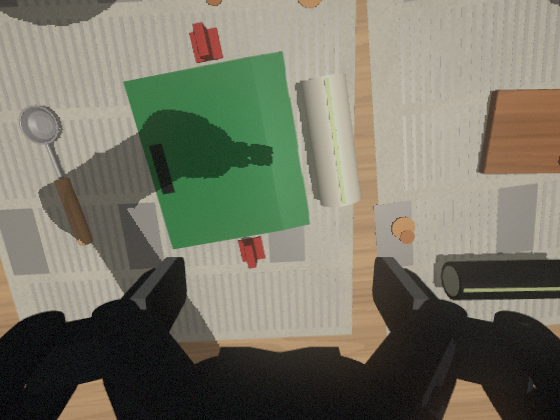

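The wrist view shows the daikon at (331,140), the board with its ramp edge around x=255–282, and the red marks at (206,43) and (251,251).

```bash
python3 - <<'E'
from m import *
np.set_printoptions(precision=1,suppress=True)
c=pickle.load(open("w1.pkl","rb"))
hsv=cv2.cvtColor(c["frame"],cv2.COLOR_BGR2HSV)
m=cv2.inRange(hsv,(0,130,40),(9,255,255))|cv2.inRange(hsv,(170,130,40),(180,255,255));m[:,:180]=0;m[:,280:]=0;m[:15]=0;m[290:]=0
n,l,st,ce=cv2.connectedComponentsWithStats(m);
for i in range(1,n):
    if st[i,4]>60:
        q=np.argwhere(l==i)[:,::-1].astype(np.float32);br=cv2.minAreaRect(q);print(st[i],ce[i],br,ray(c,ce[i],12)[0],ray(c,br[0],12)[0])
        v=hsv[...,2][l==i]; b=np.argwhere((l==i)&(hsv[...,2]>np.percentile(v,60)))[:,::-1].mean(0);print(" bright",b,ray(c,b,32))
d=np.array([(303,80),(344,74),(359,202),(320,207)],float)
e=ray(c,[(d[0]+d[1])/2,(d[2]+d[3])/2],28);print("daikon",e,e.mean(0),np.linalg.norm(e[0]-e[1]))
g=c["frame"][...,1].astype(float)
for r in(80,100,185,205):print(r,cv2.GaussianBlur(g,(1,9),0)[r,236:316:2].astype(int))
E
```

```text
[190  23  33  40 843] [205.   43.1] ((204.87644958496094, 41.19411849975586), (38.505157470703125, 27.224775314331055), 77.47119140625) [651.5 115.3  12. ] [653.6 115.1  12. ]
 bright [210.3  44.7] [[644.4 105.3  32. ]]
[238 237  27  31 485] [251.5 251.2] ((251.95291137695312, 252.28823852539062), (29.611011505126953, 22.34383773803711), 77.47119140625) [365.4  89.6  12. ] [363.5  89.1  12. ]
 bright [255.2 250.7] [[373.9  81.5  32. ]]
daikon [[596.5 -29.2  28. ]
 [430.2 -42.6  28. ]] [513.4 -35.9  28. ] 166.90365504834548
80 [132 132 132 132 133 133 134 134 134 136 140 140 141 140 140 140 140 139
 139 138 139 139 139 139 139 159 181 177 176 176 173 174 142 141 150 161
 160 155 164 171]
100 [131 131 133 133 133 133 134 136 136 137 137 139 143 143 143 143 142 142
 142 141 143 141 141 140 141 141 141 156 177 173 156 106 105 105 102 122
 136 146 156 162]
185 [129 130 129 130 130 131 131 132 131 132 133 134 135 136 134 135 135 137
 137 140 147 146 147 146 146 145 144 145 144 144 144 144 143 145 157 174
 177 175 105 105]
205 [130 130 129 131 130 131 131 131 131 132 132 133 133 132 134 134 135 135
 136 135 136 140 144 144 144 144 144 143 143 142 143 142 142 142 142 141
 171 182 178 174]
```

>>> play_rows:
  moves:
    - {"tx": 0.03,"ty": 0.2,"tz": 0.05,"rx": 0,"ry": 0,"rz": 0,"jaw": -1}
    - {"tx": 0.03,"ty": 0.2,"tz": 0.05,"rx": 0,"ry": 0,"rz": 0,"jaw": -1}
    - {"tx": 0.03,"ty": 0.2,"tz": 0.05,"rx": 0,"ry": 0,"rz": 0,"jaw": -1}
    - {"tx": 0.03,"ty": 0.2,"tz": 0.05,"rx": 0,"ry": 0,"rz": 0,"jaw": -1}
    - {"tx": 0.03,"ty": 0.2,"tz": 0.05,"rx": 0,"ry": 0,"rz": 0,"jaw": -1}

```text
time: 1.82
position: [490.8, -163.0, 269.9]
tcp_rot: [0.999, -0.045, -0.0, -0.0]
force: [0.7, 0.7, 1.1]
width: 85.3
gripper_force: 0.0
```

>>> play_rows:
  moves:
    - {"tx": 0.027,"ty": 0.198,"tz": 0.05,"rx": 0,"ry": 0,"rz": 0,"jaw": -1}
    - {"tx": 0.027,"ty": 0.198,"tz": 0.05,"rx": 0,"ry": 0,"rz": 0,"jaw": -1}
    - {"tx": 0.027,"ty": 0.198,"tz": 0.05,"rx": 0,"ry": 0,"rz": 0,"jaw": -1}
    - {"tx": 0.027,"ty": 0.198,"tz": 0.05,"rx": 0,"ry": 0,"rz": 0,"jaw": -1}
    - {"tx": 0.027,"ty": 0.198,"tz": 0.05,"rx": 0,"ry": 0,"rz": 0,"jaw": -1}

```text
time: 2.23
position: [499.9, -362.9, 219.3]
tcp_rot: [0.999, -0.045, -0.001, -0.0]
force: [1.2, 1.1, 0.9]
width: 85.0
gripper_force: 0.0
```

```bash
python3 -c "
from h import *
go(501,-367,38,-5.2)
c=capture('wrist');cv2.imwrite('pics/w2.png',c['frame']);pickle.dump(c,open('w2.pkl','wb'))
go(501,-367,38,-5.2)
print(proj(c,[[501,-367,60]]))
"
```

```text
t 2.23 pos [ 499.9 -362.9  219.3] F [1.16 1.06 0.92] M [ 0.07 -0.11  0.01] w 85.0
txyz [0.0017 0.0041 0.1813] rxyz [-0.03  0.07  0.03]
t 2.28 pos [ 499.2 -367.9  216.3] F [ 2.36 -3.38  0.47] M [-0.43 -0.42  0.01] w 85.1
txyz [ 0.0025 -0.0011  0.1783] rxyz [ 0.01  0.26 -0.24]
[[282.64666127 194.78086184]]
```

View pics/w2.png

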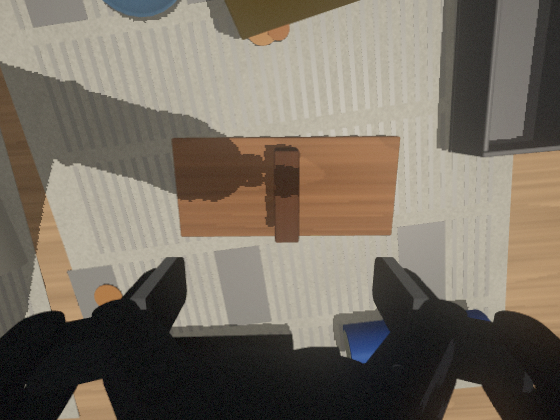

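The block top is at (287,197), aligned with the fingers, so I descend.

>>> play_rows:
  moves:
    - {"tx": 0.002,"ty": 0.001,"tz": 0.04,"rx": 0,"ry": 0,"rz": 0,"jaw": -1}
    - {"tx": 0.002,"ty": 0.001,"tz": 0.08,"rx": 0,"ry": 0,"rz": 0,"jaw": -1}
    - {"tx": 0.002,"ty": 0.001,"tz": 0.12,"rx": 0,"ry": 0,"rz": 0,"jaw": -1}
    - {"tx": 0.002,"ty": 0.001,"tz": 0.15,"rx": 0,"ry": 0,"rz": 0,"jaw": -1}
    - {"tx": 0.002,"ty": 0.001,"tz": 0.165,"rx": 0,"ry": 0,"rz": 0,"jaw": -1}

```text
time: 2.7
position: [499.3, -360.6, 50.3]
tcp_rot: [0.999, -0.046, -0.004, -0.002]
force: [-0.3, 0.7, -0.4]
width: 85.8
gripper_force: 0.0
```

>>> play_rows:
  moves:
    - {"tx": 0,"ty": 0,"tz": 0.006,"rx": 0,"ry": 0,"rz": 0,"jaw": -1}
    - {"tx": 0,"ty": 0,"tz": 0.012,"rx": 0,"ry": 0,"rz": 0,"jaw": -1}
    - {"tx": 0,"ty": 0,"tz": 0.012,"rx": 0,"ry": 0,"rz": 0,"jaw": -1}
    - {"tx": 0,"ty": 0,"tz": 0.012,"rx": 0,"ry": 0,"rz": 0,"jaw": -1}

```text
time: 3.03
position: [503.2, -362.4, 44.6]
tcp_rot: [0.999, -0.045, 0.001, 0.0]
force: [0.3, 0.1, 0.0]
width: 85.2
gripper_force: 0.0
```

>>> play_rows:
  moves:
    - {"tx": 0,"ty": 0,"tz": 0,"rx": 0,"ry": 0,"rz": 0,"jaw": 0.5}
    - {"tx": 0,"ty": 0,"tz": 0,"rx": 0,"ry": 0,"rz": 0,"jaw": 1}
    - {"tx": 0,"ty": 0,"tz": 0,"rx": 0,"ry": 0,"rz": 0,"jaw": 1}
    - {"tx": 0,"ty": 0,"tz": 0,"rx": 0,"ry": 0,"rz": 0,"jaw": 1}
    - {"tx": 0,"ty": 0,"tz": 0,"rx": 0,"ry": 0,"rz": 0,"jaw": 1}
  squeeze: 80

```text
time: 3.45
position: [503.2, -363.3, 44.9]
tcp_rot: [0.999, -0.044, 0.001, 0.001]
force: [-0.6, -5.6, 3.1]
width: 25.3
gripper_force: 2.1
```

>>> play_rows:
  moves:
    - {"tx": 0,"ty": 0,"tz": 0,"rx": 0,"ry": 0,"rz": 0,"jaw": 1}
    - {"tx": 0,"ty": 0,"tz": 0,"rx": 0,"ry": 0,"rz": 0,"jaw": 1}
    - {"tx": 0,"ty": 0,"tz": 0,"rx": 0,"ry": 0,"rz": 0,"jaw": 1}
    - {"tx": 0,"ty": 0,"tz": 0,"rx": 0,"ry": 0,"rz": 0,"jaw": 1}
    - {"tx": 0,"ty": 0,"tz": 0,"rx": 0,"ry": 0,"rz": 0,"jaw": 1}

```text
time: 3.87
position: [503.4, -363.1, 45.2]
tcp_rot: [0.999, -0.045, 0.001, 0.001]
force: [-0.6, -1.6, 4.9]
width: 22.9
gripper_force: 80.1
```

```bash
python3 -c "
from h import *
go(519.6,-140,138,5)
"
```

```text
t 3.87 pos [ 503.4 -363.1   45.2] F [-0.65 -1.6   4.92] M [-0.5   0.18  0.06] w 22.9
txyz [-0.0035 -0.2235 -0.0932] rxyz [  0.12  -0.16 -10.1 ]
```

>>> play_rows:
  moves:
    - {"tx": 0,"ty": 0,"tz": -0.01,"rx": 0,"ry": 0,"rz": 0,"jaw": 1}
    - {"tx": 0,"ty": 0,"tz": -0.03,"rx": 0,"ry": 0,"rz": 0,"jaw": 1}
    - {"tx": 0,"ty": 0,"tz": -0.06,"rx": 0,"ry": 0,"rz": 0,"jaw": 1}
    - {"tx": 0,"ty": 0,"tz": -0.085,"rx": 0,"ry": 0,"rz": 0,"jaw": 1}
    - {"tx": 0,"ty": 0,"tz": -0.095,"rx": 0,"ry": 0,"rz": 0,"jaw": 1}

```text
time: 4.28
position: [503.6, -362.5, 142.3]
tcp_rot: [0.999, -0.045, 0.002, 0.001]
force: [1.1, -0.9, -2.1]
width: 22.8
gripper_force: 79.1
```

>>> play_rows:
  moves:
    - {"tx": -0.003,"ty": -0.03,"tz": 0,"rx": 0,"ry": 0,"rz": -2,"jaw": 1}
    - {"tx": -0.003,"ty": -0.065,"tz": 0,"rx": 0,"ry": 0,"rz": -4,"jaw": 1}
    - {"tx": -0.003,"ty": -0.1,"tz": 0,"rx": 0,"ry": 0,"rz": -6,"jaw": 1}
    - {"tx": -0.003,"ty": -0.135,"tz": 0,"rx": 0,"ry": 0,"rz": -8,"jaw": 1}
    - {"tx": -0.003,"ty": -0.17,"tz": 0,"rx": 0,"ry": 0,"rz": -10.1,"jaw": 1}

```text
time: 4.7
position: [513.3, -190.7, 137.4]
tcp_rot: [0.999, 0.043, -0.001, -0.001]
force: [0.3, -0.1, -2.6]
width: 22.8
gripper_force: 79.1
```

>>> play_rows:
  moves:
    - {"tx": 0,"ty": -0.03,"tz": 0,"rx": 0,"ry": 0,"rz": 0,"jaw": 1}
    - {"tx": 0,"ty": -0.06,"tz": 0,"rx": 0,"ry": 0,"rz": 0,"jaw": 1}
    - {"tx": 0,"ty": -0.08,"tz": 0,"rx": 0,"ry": 0,"rz": 0,"jaw": 1}
    - {"tx": 0,"ty": -0.09,"tz": 0,"rx": 0,"ry": 0,"rz": 0,"jaw": 1}
    - {"tx": 0,"ty": -0.09,"tz": 0,"rx": 0,"ry": 0,"rz": 0,"jaw": 1}

```text
time: 5.12
position: [505.9, -101.0, 137.9]
tcp_rot: [0.999, 0.044, -0.001, -0.0]
force: [0.1, -0.5, -2.3]
width: 22.9
gripper_force: 79.4
```

```bash
python3 -c "
from h import *
go(519.6,-104.6,109,5)
c=capture('side');cv2.imwrite('pics/s2.png',c['frame'][140:280,200:400].repeat(4,0).repeat(4,1))
go(519.6,-104.6,109,5)
"
```

```text
t 5.12 pos [ 505.9 -101.   137.9] F [ 0.13 -0.48 -2.29] M [-0.08 -0.07  0.04] w 22.9
txyz [0.0134 0.0048 0.0289] rxyz [-0.05  0.11  0.09]
t 5.17 pos [ 506.3 -102.1  138.1] F [ 0.89 -0.11 -3.29] M [-0.04 -0.01  0.02] w 22.8
txyz [0.0131 0.0037 0.029 ] rxyz [-0.02  0.08  0.04]
```

View pics/s2.png

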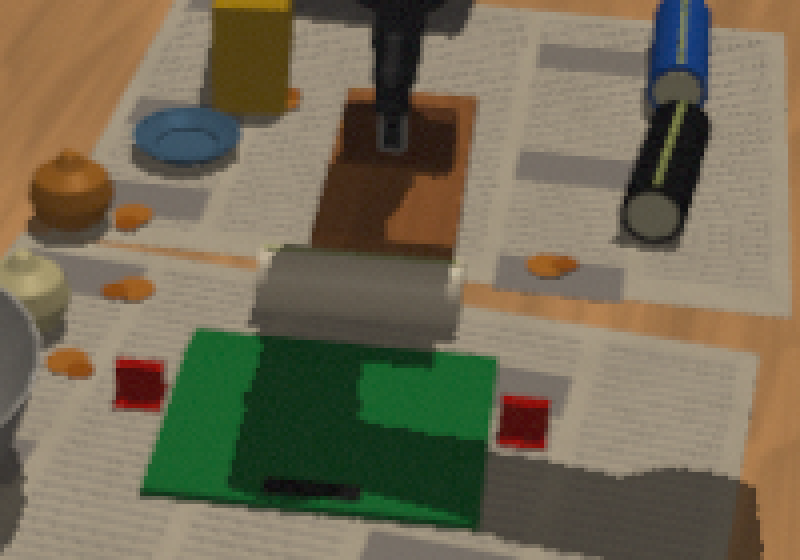

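The lid hangs level at (390,180 in the crop) with its front edge over the daikon (355,290). I lower it to just above.

>>> play_rows:
  moves:
    - {"tx": 0.01,"ty": 0.003,"tz": 0.01,"rx": 0,"ry": 0,"rz": 0,"jaw": 1}
    - {"tx": 0.01,"ty": 0.003,"tz": 0.02,"rx": 0,"ry": 0,"rz": 0,"jaw": 1}
    - {"tx": 0.01,"ty": 0.003,"tz": 0.028,"rx": 0,"ry": 0,"rz": 0,"jaw": 1}
    - {"tx": 0.01,"ty": 0.003,"tz": 0.032,"rx": 0,"ry": 0,"rz": 0,"jaw": 1}
    - {"tx": 0.01,"ty": 0.003,"tz": 0.032,"rx": 0,"ry": 0,"rz": 0,"jaw": 1}

```text
time: 5.58
position: [515.5, -105.6, 104.8]
tcp_rot: [0.999, 0.043, -0.002, -0.0]
force: [-0.3, -0.5, -3.1]
width: 22.7
gripper_force: 79.3
```

>>> play_rows:
  moves:
    - {"tx": 0,"ty": 0,"tz": 0.001,"rx": 0,"ry": 0,"rz": 0,"jaw": 1}
    - {"tx": 0,"ty": 0,"tz": 0.002,"rx": 0,"ry": 0,"rz": 0,"jaw": 1}
    - {"tx": 0,"ty": 0,"tz": 0.002,"rx": 0,"ry": 0,"rz": 0,"jaw": 1}

```text
time: 5.83
position: [517.1, -105.0, 104.8]
tcp_rot: [0.999, 0.043, 0.0, -0.0]
force: [-0.0, 0.2, -2.9]
width: 22.4
gripper_force: 79.3
```

```bash
python3 -c "
from h import *
go(519.6,-104.6,101,5)
"
```

```text
t 5.83 pos [ 517.1 -105.   104.8] F [-0.03  0.19 -2.89] M [ 0.   -0.01  0.  ] w 22.4
txyz [ 0.0025 -0.0002  0.0038] rxyz [ 0.   -0.03 -0.05]
```

>>> play_rows:
  moves:
    - {"tx": 0,"ty": 0,"tz": 0.0007,"rx": 0,"ry": 0,"rz": 0,"jaw": 1}
    - {"tx": 0,"ty": 0,"tz": 0.0015,"rx": 0,"ry": 0,"rz": 0,"jaw": 1}
    - {"tx": 0,"ty": 0,"tz": 0.0015,"rx": 0,"ry": 0,"rz": 0,"jaw": 1}

```text
time: 6.08
position: [517.1, -104.9, 103.2]
tcp_rot: [0.999, 0.043, 0.0, -0.0]
force: [0.1, 0.8, -3.3]
width: 22.9
gripper_force: 79.3
```

>>> play_rows:
  moves:
    - {"tx": 0,"ty": 0,"tz": 0.0005,"rx": 0,"ry": 0,"rz": 0,"jaw": 1}
    - {"tx": 0,"ty": 0,"tz": 0.001,"rx": 0,"ry": 0,"rz": 0,"jaw": 1}
    - {"tx": 0,"ty": 0,"tz": 0.001,"rx": 0,"ry": 0,"rz": 0,"jaw": 1}

```text
time: 6.33
position: [517.1, -104.9, 102.0]
tcp_rot: [0.999, 0.043, -0.0, -0.0]
force: [0.2, -0.3, -2.7]
width: 22.8
gripper_force: 79.3
```

>>> play_rows:
  moves:
    - {"tx": 0,"ty": 0,"tz": 0.0005,"rx": 0,"ry": 0,"rz": 0,"jaw": 1}
    - {"tx": 0,"ty": 0,"tz": 0.001,"rx": 0,"ry": 0,"rz": 0,"jaw": 1}
    - {"tx": 0,"ty": 0,"tz": 0.001,"rx": 0,"ry": 0,"rz": 0,"jaw": 1}

```text
time: 6.58
position: [517.1, -105.0, 101.1]
tcp_rot: [0.999, 0.043, 0.0, 0.0]
force: [-0.8, 0.1, -1.7]
width: 22.9
gripper_force: 79.4
```

```bash
python3 -c "
from h import *
go(519.6,-104.6,101,5)
"
```

```text
t 6.58 pos [ 517.1 -105.   101.1] F [-0.83  0.11 -1.7 ] M [ 0.03 -0.04  0.03] w 22.9
txyz [ 0.0025 -0.0002  0.0001] rxyz [ 0.   -0.   -0.04]
```

>>> play_rows:
  moves:
    - {"tx": 0,"ty": 0,"tz": 0.0003,"rx": 0,"ry": 0,"rz": 0,"jaw": 1}
    - {"tx": 0,"ty": 0,"tz": 0.0006,"rx": 0,"ry": 0,"rz": 0,"jaw": 1}
    - {"tx": 0,"ty": 0,"tz": 0.0006,"rx": 0,"ry": 0,"rz": 0,"jaw": 1}

```text
time: 6.83
position: [517.2, -105.0, 100.9]
tcp_rot: [0.999, 0.043, 0.0, 0.0]
force: [-1.9, -0.4, 1.3]
width: 22.9
gripper_force: 80.0
```

>>> play_rows:
  moves:
    - {"tx": 0,"ty": -0.001,"tz": 0,"rx": 0,"ry": 0,"rz": 0,"jaw": 1}
    - {"tx": 0,"ty": -0.004,"tz": 0,"rx": 0,"ry": 0,"rz": 0,"jaw": 1}
    - {"tx": 0,"ty": -0.008,"tz": 0,"rx": 0,"ry": 0,"rz": 0,"jaw": 1}
    - {"tx": 0,"ty": -0.012,"tz": 0,"rx": 0,"ry": 0,"rz": 0,"jaw": 1}
    - {"tx": 0,"ty": -0.016,"tz": 0,"rx": 0,"ry": 0,"rz": 0,"jaw": 1}

```text
time: 7.25
position: [515.6, -88.6, 100.9]
tcp_rot: [0.999, 0.043, 0.0, 0.0]
force: [-2.7, -0.2, 5.5]
width: 22.5
gripper_force: 80.4
```

>>> play_rows:
  moves:
    - {"tx": 0,"ty": -0.004,"tz": 0,"rx": 0,"ry": 0,"rz": 0,"jaw": 1}
    - {"tx": 0,"ty": -0.008,"tz": 0,"rx": 0,"ry": 0,"rz": 0,"jaw": 1}
    - {"tx": 0,"ty": -0.012,"tz": 0,"rx": 0,"ry": 0,"rz": 0,"jaw": 1}
    - {"tx": 0,"ty": -0.016,"tz": 0,"rx": 0,"ry": 0,"rz": 0,"jaw": 1}
    - {"tx": 0,"ty": -0.02,"tz": 0,"rx": 0,"ry": 0,"rz": 0,"jaw": 1}

```text
time: 7.67
position: [513.6, -68.7, 100.9]
tcp_rot: [0.999, 0.044, -0.0, 0.0]
force: [-3.6, -0.1, 6.4]
width: 22.7
gripper_force: 80.5
```

```bash
python3 -c "
from h import *
go(492,171,108,5)
"
```

```text
t 7.67 pos [513.6 -68.7 100.9] F [-3.59 -0.08  6.44] M [0.27 1.03 0.13] w 22.7
txyz [-0.0007 -0.2406 -0.0072] rxyz [ 0.01  0.03 -0.01]
```

>>> play_rows:
  moves:
    - {"tx": 0,"ty": -0.004,"tz": -0.0005,"rx": 0,"ry": 0,"rz": 0,"jaw": 1}
    - {"tx": 0,"ty": -0.008,"tz": -0.001,"rx": 0,"ry": 0,"rz": 0,"jaw": 1}
    - {"tx": 0,"ty": -0.012,"tz": -0.001,"rx": 0,"ry": 0,"rz": 0,"jaw": 1}
    - {"tx": 0,"ty": -0.016,"tz": -0.001,"rx": 0,"ry": 0,"rz": 0,"jaw": 1}
    - {"tx": 0,"ty": -0.02,"tz": -0.001,"rx": 0,"ry": 0,"rz": 0,"jaw": 1}

```text
time: 8.08
position: [511.8, -48.8, 101.1]
tcp_rot: [0.999, 0.043, -0.001, 0.0]
force: [-2.2, 0.2, 0.6]
width: 22.7
gripper_force: 79.9
```

>>> play_rows:
  moves:
    - {"tx": 0,"ty": -0.004,"tz": 0,"rx": 0,"ry": 0,"rz": 0,"jaw": 1}
    - {"tx": 0,"ty": -0.008,"tz": 0,"rx": 0,"ry": 0,"rz": 0,"jaw": 1}
    - {"tx": 0,"ty": -0.012,"tz": 0,"rx": 0,"ry": 0,"rz": 0,"jaw": 1}

```text
time: 8.33
position: [511.6, -36.7, 101.2]
tcp_rot: [0.999, 0.043, 0.0, -0.0]
force: [-0.8, -0.1, -1.8]
width: 22.9
gripper_force: 79.4
```

```bash
python3 -c "
from h import *
go(492,171,108,5)
"
```

```text
t 8.33 pos [511.6 -36.7 101.2] F [-0.79 -0.13 -1.8 ] M [-0.17  0.08  0.05] w 22.9
txyz [-0.0016 -0.2086 -0.0068] rxyz [-0.01 -0.05 -0.05]
```

>>> play_rows:
  moves:
    - {"tx": 0,"ty": -0.003,"tz": 0.0004,"rx": 0,"ry": 0,"rz": 0,"jaw": 1}
    - {"tx": 0,"ty": -0.007,"tz": 0.0005,"rx": 0,"ry": 0,"rz": 0,"jaw": 1}
    - {"tx": 0,"ty": -0.01,"tz": 0.0005,"rx": 0,"ry": 0,"rz": 0,"jaw": 1}

```text
time: 8.58
position: [510.6, -27.1, 101.9]
tcp_rot: [0.999, 0.043, 0.0, 0.0]
force: [-3.4, -1.7, 6.7]
width: 23.0
gripper_force: 80.6
```

>>> play_rows:
  moves:
    - {"tx": 0,"ty": -0.002,"tz": -0.0007,"rx": 0,"ry": 0,"rz": 0,"jaw": 1}
    - {"tx": 0,"ty": -0.006,"tz": -0.001,"rx": 0,"ry": 0,"rz": 0,"jaw": 1}
    - {"tx": 0,"ty": -0.01,"tz": -0.0014,"rx": 0,"ry": 0,"rz": 0,"jaw": 1}

```text
time: 8.83
position: [509.6, -17.1, 102.9]
tcp_rot: [0.999, 0.043, 0.0, 0.0]
force: [-2.4, -1.9, 4.0]
width: 22.6
gripper_force: 80.4
```

>>> play_rows:
  moves:
    - {"tx": 0,"ty": -0.004,"tz": -0.0005,"rx": 0,"ry": 0,"rz": 0,"jaw": 1}
    - {"tx": 0,"ty": -0.008,"tz": -0.0009,"rx": 0,"ry": 0,"rz": 0,"jaw": 1}
    - {"tx": 0,"ty": -0.012,"tz": -0.0013,"rx": 0,"ry": 0,"rz": 0,"jaw": 1}
    - {"tx": 0,"ty": -0.016,"tz": -0.0016,"rx": 0,"ry": 0,"rz": 0,"jaw": 1}

```text
time: 9.17
position: [508.0, -1.0, 104.3]
tcp_rot: [0.999, 0.043, -0.0, 0.0]
force: [-4.1, -2.4, 7.0]
width: 22.9
gripper_force: 80.6
```

>>> play_rows:
  moves:
    - {"tx": 0,"ty": -0.004,"tz": -0.0008,"rx": 0,"ry": 0,"rz": 0,"jaw": 1}
    - {"tx": 0,"ty": -0.008,"tz": -0.0013,"rx": 0,"ry": 0,"rz": 0,"jaw": 1}
    - {"tx": 0,"ty": -0.012,"tz": -0.0017,"rx": 0,"ry": 0,"rz": 0,"jaw": 1}
    - {"tx": 0,"ty": -0.016,"tz": -0.0021,"rx": 0,"ry": 0,"rz": 0,"jaw": 1}

```text
time: 9.5
position: [506.5, 15.0, 105.9]
tcp_rot: [0.999, 0.043, -0.0, 0.0]
force: [-0.8, -0.3, 1.8]
width: 22.9
gripper_force: 80.0
```

>>> play_rows:
  moves:
    - {"tx": 0,"ty": -0.004,"tz": -0.0002,"rx": 0,"ry": 0,"rz": 0,"jaw": 1}
    - {"tx": 0,"ty": -0.008,"tz": -0.0006,"rx": 0,"ry": 0,"rz": 0,"jaw": 1}
    - {"tx": 0,"ty": -0.012,"tz": -0.001,"rx": 0,"ry": 0,"rz": 0,"jaw": 1}

```text
time: 9.75
position: [505.4, 26.9, 107.0]
tcp_rot: [0.999, 0.043, -0.0, 0.0]
force: [-2.8, -1.4, 1.7]
width: 22.9
gripper_force: 80.1
```

>>> play_rows:
  moves:
    - {"tx": 0,"ty": -0.004,"tz": -0.0003,"rx": 0,"ry": 0,"rz": 0,"jaw": 1}
    - {"tx": 0,"ty": -0.008,"tz": -0.0007,"rx": 0,"ry": 0,"rz": 0,"jaw": 1}
    - {"tx": 0,"ty": -0.012,"tz": -0.001,"rx": 0,"ry": 0,"rz": 0,"jaw": 1}

```text
time: 10.0
position: [504.2, 38.8, 108.0]
tcp_rot: [0.999, 0.043, -0.0, 0.0]
force: [-3.6, -1.4, 3.9]
width: 22.7
gripper_force: 80.2
```

>>> play_rows:
  moves:
    - {"tx": 0,"ty": -0.003,"tz": -0.0003,"rx": 0,"ry": 0,"rz": 0,"jaw": 1}
    - {"tx": 0,"ty": -0.006,"tz": -0.0005,"rx": 0,"ry": 0,"rz": 0,"jaw": 1}
    - {"tx": 0,"ty": -0.008,"tz": -0.0006,"rx": 0,"ry": 0,"rz": 0,"jaw": 1}

```text
time: 10.25
position: [503.5, 46.6, 108.7]
tcp_rot: [0.999, 0.043, -0.001, 0.0]
force: [-5.5, -2.1, 5.3]
width: 23.1
gripper_force: 80.4
```

>>> play_rows:
  moves:
    - {"tx": 0,"ty": -0.003,"tz": -0.0003,"rx": 0,"ry": 0,"rz": 0,"jaw": 1}
    - {"tx": 0,"ty": -0.006,"tz": -0.0006,"rx": 0,"ry": 0,"rz": 0,"jaw": 1}
    - {"tx": 0,"ty": -0.008,"tz": -0.0008,"rx": 0,"ry": 0,"rz": 0,"jaw": 1}

```text
time: 10.5
position: [502.7, 54.5, 109.5]
tcp_rot: [0.999, 0.043, -0.001, 0.0]
force: [-4.7, -2.1, 3.3]
width: 22.9
gripper_force: 80.4
```

>>> play_rows:
  moves:
    - {"tx": -0.0005,"ty": -0.003,"tz": -0.0002,"rx": 0,"ry": 0,"rz": 0,"jaw": 1}
    - {"tx": -0.001,"ty": -0.006,"tz": -0.0004,"rx": 0,"ry": 0,"rz": 0,"jaw": 1}
    - {"tx": -0.001,"ty": -0.009,"tz": -0.0005,"rx": 0,"ry": 0,"rz": 0,"jaw": 1}

```text
time: 10.75
position: [501.7, 63.8, 110.0]
tcp_rot: [0.999, 0.043, 0.0, -0.0]
force: [-2.9, -0.4, 2.9]
width: 22.4
gripper_force: 80.2
```

```bash
python3 -c "
from h import *
go(492,171,109,5)
for n in('scene','side'):
    c=capture(n);pickle.dump(c,open(n+'3.pkl','wb'))
    b=(240,140,340,240) if n=='scene' else (215,180,345,280)
    im=c['frame'][b[1]:b[3],b[0]:b[2]]
    globals()[n]=cv2.resize(im,None,fx=400/im.shape[1],fy=400/im.shape[1])
W=np.zeros((400,800,3),np.uint8);W[:scene.shape[0],:400]=scene;W[:side.shape[0],400:]=side
cv2.imwrite('pics/m3.png',W);go(492,171,109,5)
"
```

```text
t 10.75 pos [501.7  63.8 110. ] F [-2.86 -0.36  2.87] M [-0.32  0.77 -0.05] w 22.4
txyz [-0.0004 -0.1076  0.001 ] rxyz [-0.02 -0.05 -0.05]
t 10.85 pos [501.8  64.  110. ] F [-2.65 -0.32  1.56] M [-0.19  0.67 -0.07] w 22.7
txyz [-0.0004 -0.1074  0.0011] rxyz [-0.03 -0.05 -0.  ]
```

View pics/m3.png

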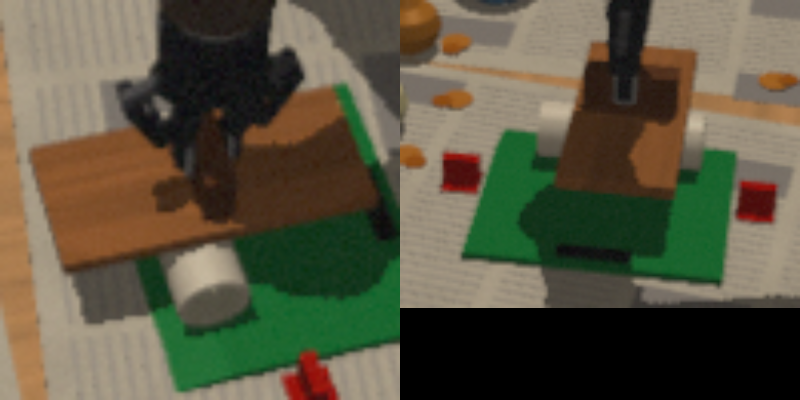

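The daikon sits on the board under the lid. Its near cap is at about scene pixel (293.8,212.5), and the mark blade is at crop (310,378).

```bash
python3 - <<'E'
from m import *
np.set_printoptions(precision=1,suppress=True)
c=pickle.load(open("scene3.pkl","rb"));f=c["frame"]
hsv=cv2.cvtColor(f,cv2.COLOR_BGR2HSV)
m=cv2.inRange(hsv,(0,0,95),(180,70,255));z=np.zeros_like(m);z[198:226,274:306]=m[198:226,274:306]
n,l,st,ce=cv2.connectedComponentsWithStats(z);i=1+np.argmax(st[1:,4]);print(st[i],ce[i])
for r in range(202,224,3):
    xs=np.where(l[r]==i)[0];print(r,xs.min() if len(xs) else 0,xs.max() if len(xs) else 0)
p=ray(c,[(293.8,212.5)],36.5)[0];print("cap",p)
for M in((508.5,102.4),(510.5,106)):
    d=p[:2]-np.array(M);a=np.radians(5.15);print("in marks x,y",d@[np.cos(a),np.sin(a)],d@[-np.sin(a),np.cos(a)])
E
```

```text
[282 201  20  17 199] [290.5 207.9]
202 289 297
205 284 299
208 282 300
211 282 301
214 283 287
217 284 285
220 0 0
223 0 0
cap [576.6  60.5  36.5]
in marks x,y 64.01634655401594 -47.826740158664805
in marks x,y 61.70127182975855 -51.23268041373454
```

>>> play_rows:
  moves:
    - {"tx": 0,"ty": -0.002,"tz": 0,"rx": 0,"ry": 0,"rz": 0,"jaw": 1}
    - {"tx": 0,"ty": -0.006,"tz": 0,"rx": 0,"ry": 0,"rz": 0,"jaw": 1}
    - {"tx": 0,"ty": -0.01,"tz": 0,"rx": 0,"ry": 0,"rz": 0,"jaw": 1}
    - {"tx": 0,"ty": -0.013,"tz": 0,"rx": 0,"ry": 0,"rz": 0,"jaw": 1}

```text
time: 11.18
position: [500.6, 76.8, 110.1]
tcp_rot: [0.999, 0.043, 0.0, -0.0]
force: [-2.2, -0.8, 3.1]
width: 22.6
gripper_force: 80.1
```

>>> play_rows:
  moves:
    - {"tx": 0,"ty": -0.004,"tz": -0.0001,"rx": 0,"ry": 0,"rz": 0,"jaw": 1}
    - {"tx": 0,"ty": -0.008,"tz": -0.0002,"rx": 0,"ry": 0,"rz": 0,"jaw": 1}
    - {"tx": 0,"ty": -0.012,"tz": -0.0002,"rx": 0,"ry": 0,"rz": 0,"jaw": 1}
    - {"tx": 0,"ty": -0.016,"tz": -0.0002,"rx": 0,"ry": 0,"rz": 0,"jaw": 1}

```text
time: 11.52
position: [499.0, 92.7, 110.1]
tcp_rot: [0.999, 0.043, 0.0, -0.0]
force: [-2.1, -0.4, 1.2]
width: 22.7
gripper_force: 80.0
```

```bash
python3 -c "
from h import *
go(492,171,109,5)
"
```

```text
t 11.52 pos [499.   92.7 110.1] F [-2.12 -0.39  1.25] M [-0.2   0.43 -0.15] w 22.7
txyz [-0.0002 -0.0786  0.0011] rxyz [-0.   -0.01 -0.04]
```

>>> play_rows:
  moves:
    - {"tx": 0,"ty": -0.004,"tz": 0.0001,"rx": 0,"ry": 0,"rz": 0,"jaw": 1}
    - {"tx": 0,"ty": -0.008,"tz": 0.0001,"rx": 0,"ry": 0,"rz": 0,"jaw": 1}
    - {"tx": 0,"ty": -0.012,"tz": 0.0001,"rx": 0,"ry": 0,"rz": 0,"jaw": 1}
    - {"tx": 0,"ty": -0.016,"tz": 0.0001,"rx": 0,"ry": 0,"rz": 0,"jaw": 1}
    - {"tx": 0,"ty": -0.02,"tz": 0.0001,"rx": 0,"ry": 0,"rz": 0,"jaw": 1}

```text
time: 11.93
position: [497.1, 112.5, 110.1]
tcp_rot: [0.999, 0.043, -0.0, 0.0]
force: [-2.9, -1.3, 2.1]
width: 23.1
gripper_force: 80.1
```

>>> play_rows:
  moves:
    - {"tx": 0,"ty": -0.004,"tz": 0,"rx": 0,"ry": 0,"rz": 0,"jaw": 1}
    - {"tx": 0,"ty": -0.008,"tz": 0,"rx": 0,"ry": 0,"rz": 0,"jaw": 1}
    - {"tx": 0,"ty": -0.012,"tz": 0,"rx": 0,"ry": 0,"rz": 0,"jaw": 1}
    - {"tx": 0,"ty": -0.016,"tz": 0,"rx": 0,"ry": 0,"rz": 0,"jaw": 1}
    - {"tx": 0,"ty": -0.02,"tz": 0,"rx": 0,"ry": 0,"rz": 0,"jaw": 1}

```text
time: 12.35
position: [495.2, 132.3, 110.0]
tcp_rot: [0.999, 0.043, -0.0, 0.0]
force: [-3.9, -0.7, 3.5]
width: 23.0
gripper_force: 80.2
```

>>> play_rows:
  moves:
    - {"tx": 0,"ty": -0.004,"tz": -0.0001,"rx": 0,"ry": 0,"rz": 0,"jaw": 1}
    - {"tx": 0,"ty": -0.008,"tz": -0.0002,"rx": 0,"ry": 0,"rz": 0,"jaw": 1}
    - {"tx": 0,"ty": -0.012,"tz": -0.0002,"rx": 0,"ry": 0,"rz": 0,"jaw": 1}
    - {"tx": 0,"ty": -0.015,"tz": -0.0002,"rx": 0,"ry": 0,"rz": 0,"jaw": 1}
    - {"tx": 0,"ty": -0.017,"tz": -0.0002,"rx": 0,"ry": 0,"rz": 0,"jaw": 1}

```text
time: 12.77
position: [494.1, 149.5, 110.1]
tcp_rot: [0.999, 0.043, 0.0, -0.0]
force: [-2.1, -0.3, 0.3]
width: 22.9
gripper_force: 79.8
```

```bash
python3 -c "
from h import *
go(492,171,109,5)
for n in('scene','side'):
    c=capture(n);pickle.dump(c,open(n+'4.pkl','wb'))
    b=(270,150,340,250) if n=='scene' else (220,195,345,275)
    im=c['frame'][b[1]:b[3],b[0]:b[2]]
    globals()[n]=cv2.resize(im,None,fx=6 if n=='scene' else 3,fy=6 if n=='scene' else 3,interpolation=cv2.INTER_NEAREST)
W=np.zeros((600,800,3),np.uint8);W[:600,:420]=scene;W[:240,425:]=side
cv2.imwrite('pics/m4.png',W);go(492,171,109,5)
"
```

```text
t 12.77 pos [494.1 149.5 110.1] F [-2.11 -0.33  0.32] M [-0.35  0.63 -0.17] w 22.9
txyz [-0.0002 -0.0216  0.0011] rxyz [-0.01 -0.01 -0.03]
t 12.87 pos [494.3 149.5 110.1] F [-2.39 -0.48  0.19] M [-0.21  0.51 -0.07] w 23.2
txyz [-0.0004 -0.0216  0.0011] rxyz [-0.02 -0.04 -0.01]
```

View pics/m4.png

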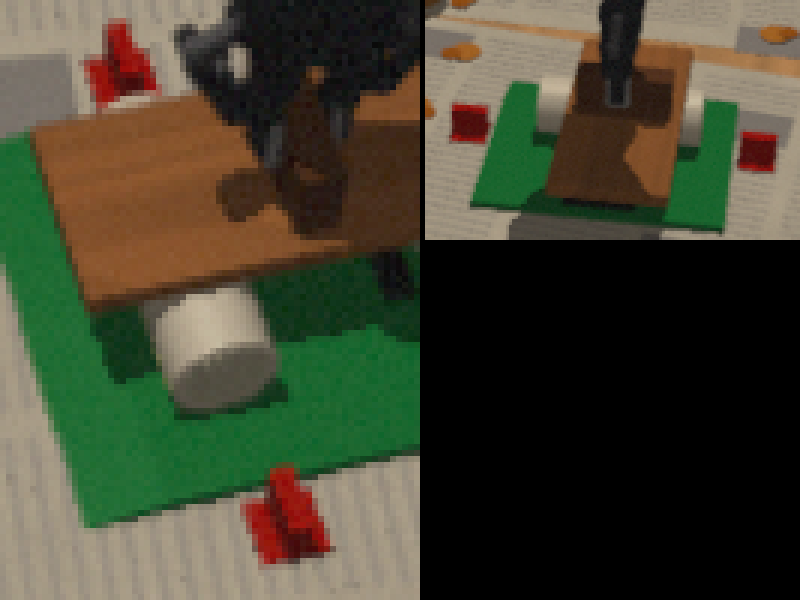

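The scene crop puts the cap centre at about (307.3,212.7), the near foot centre at about (318,238.3) and the far foot centre at about (290.4,163.3).

```bash
python3 - <<'E'
from h import *
np.set_printoptions(precision=1,suppress=True)
c=pickle.load(open("scene4.pkl","rb"))
k=ray(c,[(307.3,212.7)],36.5)[0];m=ray(c,[(318,238.3),(290.4,163.3)],2);print(k,m,np.linalg.norm(m[0]-m[1]))
M=m.mean(0);a=np.arctan2(*(m[0]-m[1])[[1,0]]);d=(k-M)[:2];print(M,np.degrees(a),d@[np.cos(a),np.sin(a)],d@[-np.sin(a),np.cos(a)])
# wrist view foot check
c=pickle.load(open("w1.pkl","rb"));r=ray(c,[(204.9,41.2),(252,252.3)],5);print(r,r.mean(0))
# side: bottom-silhouette
c=pickle.load(open("side4.pkl","rb"))
f=lambda x,y:(220+(x-425)/3,195+y/3)
print("side ends axis",ray(c,[f(537,105),f(702,120)],36.5),"marks top/front",ray(c,[f(470,106),f(758,135)],30),ray(c,[f(470,140),f(758,168)],2))
E
```

```text
[584.   99.8  36.5] [[655.7 119.    2. ]
 [366.6  92.7   2. ]] 290.21260050635703
[511.1 105.8   2. ] 5.198789926757872 71.98033077918626 -12.60274981863924
[[655.4 116.4   5. ]
 [360.5  90.    5. ]] [507.9 103.2   5. ]
side ends axis [[583.9 106.5  36.5]
 [421.   90.3  36.5]] marks top/front [[650.5 116.2  30. ]
 [364.9  92.3  30. ]] [[645.6 134.6   2. ]
 [360.5 107.9   2. ]]
```

>>> play_rows:
  moves:
    - {"tx": 0,"ty": -0.005,"tz": 0,"rx": 0,"ry": 0,"rz": 0,"jaw": 1}
    - {"tx": 0,"ty": -0.01,"tz": 0.0001,"rx": 0,"ry": 0,"rz": 0,"jaw": 1}
    - {"tx": 0,"ty": -0.015,"tz": 0.0001,"rx": 0,"ry": 0,"rz": 0,"jaw": 1}
    - {"tx": 0,"ty": -0.019,"tz": 0.0001,"rx": 0,"ry": 0,"rz": 0,"jaw": 1}
    - {"tx": 0,"ty": -0.022,"tz": 0.0001,"rx": 0,"ry": 0,"rz": 0,"jaw": 1}

```text
time: 13.28
position: [492.1, 171.6, 110.1]
tcp_rot: [0.999, 0.043, 0.0, -0.0]
force: [-1.7, -0.4, 0.4]
width: 22.6
gripper_force: 79.8
```

>>> play_rows:
  moves:
    - {"tx": 0,"ty": 0,"tz": 0,"rx": 0,"ry": 0,"rz": 0,"jaw": 1}
    - {"tx": 0,"ty": 0,"tz": 0,"rx": 0,"ry": 0,"rz": 0,"jaw": 1}
    - {"tx": 0,"ty": 0,"tz": 0,"rx": 0,"ry": 0,"rz": 0,"jaw": 1}
    - {"tx": 0,"ty": 0,"tz": 0,"rx": 0,"ry": 0,"rz": 0,"jaw": 1}
    - {"tx": 0,"ty": 0,"tz": 0,"rx": 0,"ry": 0,"rz": 0,"jaw": 1}

```text
time: 13.7
position: [492.3, 170.9, 110.2]
tcp_rot: [0.999, 0.043, 0.0, -0.0]
force: [-0.8, -0.5, -2.0]
width: 22.6
gripper_force: 79.6
```

```bash
python3 -c "
from h import *
go(492,171,109,5)
c=capture('scene');pickle.dump(c,open('scene5.pkl','wb'))
W=cv2.resize(c['frame'][150:250,270:370],None,fx=6,fy=6,interpolation=cv2.INTER_NEAREST)
cv2.imwrite('pics/m5.png',W);go(492,171,109,5)
"
```

```text
t 13.7 pos [492.3 170.9 110.2] F [-0.79 -0.54 -1.97] M [-0.12  0.09 -0.07] w 22.6
txyz [-0.0003 -0.0001  0.0012] rxyz [-0.01 -0.02 -0.04]
t 13.75 pos [492.3 170.9 110.2] F [-0.42  0.1  -2.09] M [-0.11  0.1  -0.01] w 23.0
txyz [-0.0003 -0.0002  0.0012] rxyz [-0.01 -0.03 -0.05]
```

View pics/m5.png

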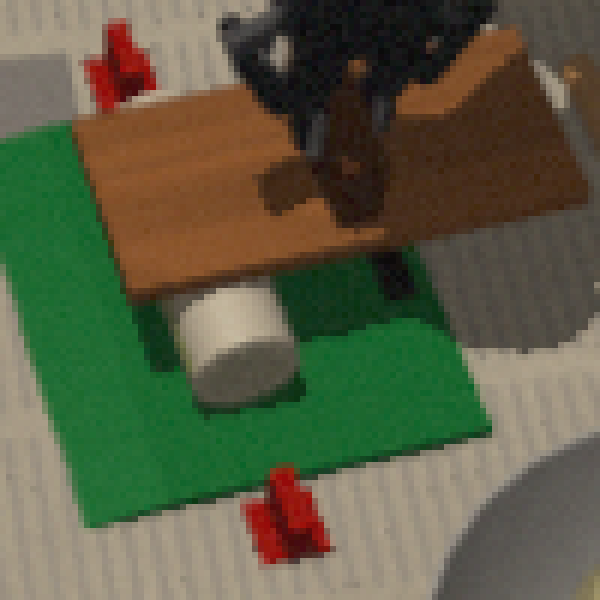

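The cap centre is now about (310.9,212), roughly 11–12 mm further, so the daikon is on the line within 2 mm. I press slightly more and hold.

>>> play_rows:
  moves:
    - {"tx": 0,"ty": 0,"tz": 0.0003,"rx": 0,"ry": 0,"rz": 0,"jaw": 1}
    - {"tx": 0,"ty": 0,"tz": 0.0004,"rx": 0,"ry": 0,"rz": 0,"jaw": 1}
    - {"tx": 0,"ty": 0,"tz": 0.0004,"rx": 0,"ry": 0,"rz": 0,"jaw": 1}
    - {"tx": 0,"ty": 0,"tz": 0.0004,"rx": 0,"ry": 0,"rz": 0,"jaw": 1}
    - {"tx": 0,"ty": 0,"tz": 0.0004,"rx": 0,"ry": 0,"rz": 0,"jaw": 1}

```text
time: 14.17
position: [492.3, 170.9, 110.0]
tcp_rot: [0.999, 0.043, 0.0, -0.0]
force: [-2.7, 0.3, 2.2]
width: 22.7
gripper_force: 80.0
```

```bash
python3 - <<'E'
from h import *
np.set_printoptions(precision=1,suppress=True)
c=pickle.load(open("scene5.pkl","rb"))
k=ray(c,[(310.9,212)],36.5)[0];d=(k-[511.1,105.8,0])[:2];a=np.radians(5.2);print(k,d@[np.cos(a),np.sin(a)],d@[-np.sin(a),np.cos(a)])
go(492,171,109,5)
E
```

```text
[583.4 110.9  36.5] 72.42696122926442 -1.4965077514791354
t 14.17 pos [492.3 170.9 110. ] F [-2.7  0.3  2.2] M [-0.4  0.2 -0.1] w 22.7
txyz [-0. -0.  0.] rxyz [-0. -0. -0.]
```

>>> play_rows:
  moves:
    - {"tx": 0,"ty": 0,"tz": 0,"rx": 0,"ry": 0,"rz": 0,"jaw": 1}
    - {"tx": 0,"ty": 0,"tz": 0,"rx": 0,"ry": 0,"rz": 0,"jaw": 1}
    - {"tx": 0,"ty": 0,"tz": -0.0002,"rx": 0,"ry": 0,"rz": 0,"jaw": 1}
    - {"tx": 0,"ty": 0,"tz": -0.0004,"rx": 0,"ry": 0,"rz": 0,"jaw": 1}
    - {"tx": 0,"ty": 0,"tz": -0.0006,"rx": 0,"ry": 0,"rz": 0,"jaw": 1}

```text
time: 14.58
position: [492.3, 171.0, 110.2]
tcp_rot: [0.999, 0.043, 0.0, -0.0]
force: [0.2, 0.2, -1.3]
width: 22.8
gripper_force: 79.5
```

>>> play_rows:
  moves:
    - {"tx": 0,"ty": 0,"tz": -0.0002,"rx": 0,"ry": 0,"rz": 0,"jaw": 1}
    - {"tx": 0,"ty": 0,"tz": -0.0006,"rx": 0,"ry": 0,"rz": 0,"jaw": 1}
    - {"tx": 0,"ty": 0,"tz": -0.002,"rx": 0,"ry": 0,"rz": 0,"jaw": 1}
    - {"tx": 0,"ty": 0,"tz": -0.006,"rx": 0,"ry": 0,"rz": 0,"jaw": 1}
    - {"tx": 0,"ty": 0,"tz": -0.015,"rx": 0,"ry": 0,"rz": 0,"jaw": 1}

```text
time: 15.0
position: [491.2, 170.4, 124.6]
tcp_rot: [0.999, 0.043, -0.001, 0.001]
force: [0.1, -0.8, -3.1]
width: 22.6
gripper_force: 79.3
```

>>> play_rows:
  moves:
    - {"tx": 0,"ty": 0,"tz": -0.02,"rx": 0,"ry": 0,"rz": 0,"jaw": 1}
    - {"tx": 0,"ty": 0,"tz": -0.05,"rx": 0,"ry": 0,"rz": 0,"jaw": 1}
    - {"tx": 0,"ty": 0,"tz": -0.075,"rx": 0,"ry": 0,"rz": 0,"jaw": 1}
    - {"tx": 0,"ty": 0,"tz": -0.09,"rx": 0,"ry": 0,"rz": 0,"jaw": 1}
    - {"tx": 0,"ty": 0,"tz": -0.09,"rx": 0,"ry": 0,"rz": 0,"jaw": 1}

```text
time: 15.42
position: [494.2, 172.0, 220.2]
tcp_rot: [0.999, 0.044, 0.004, -0.002]
force: [0.3, 0.0, -2.2]
width: 22.6
gripper_force: 79.4
```

```bash
python3 -c "
from h import *
go(503,-362,150,-5.2)
c=capture('scene');pickle.dump(c,open('scene6.pkl','wb'))
W=cv2.resize(c['frame'][150:250,270:370],None,fx=6,fy=6,interpolation=cv2.INTER_NEAREST)
cv2.imwrite('pics/m6.png',W)
"
```

```text
t 15.42 pos [494.2 172.  220.2] F [ 0.3   0.   -2.19] M [ 0.   -0.09  0.  ] w 22.6
txyz [-0.0384  0.533   0.0678] rxyz [-0.27 -0.48 10.2 ]
```

View pics/m6.png

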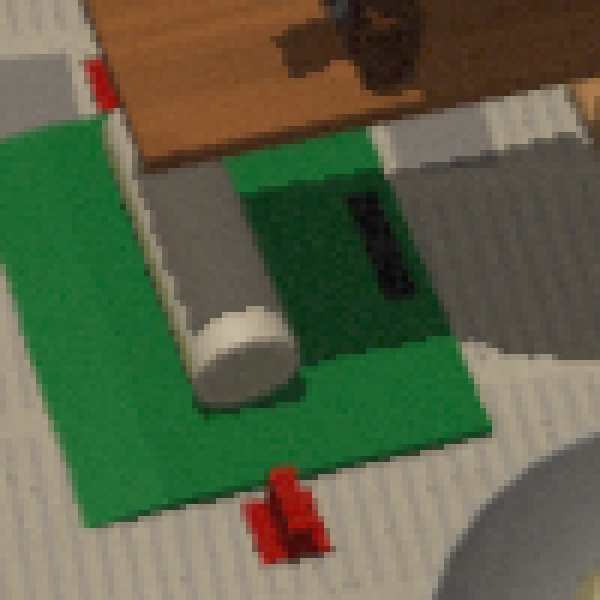

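The cap is still at crop (245,372), so the daikon stayed put. I carry the lid back.

>>> play_rows:
  moves:
    - {"tx": -0.01,"ty": 0.03,"tz": 0,"rx": 0,"ry": 0,"rz": 0,"jaw": 1}
    - {"tx": -0.015,"ty": 0.07,"tz": 0,"rx": 0,"ry": 0,"rz": 0,"jaw": 1}
    - {"tx": -0.015,"ty": 0.11,"tz": 0,"rx": 0,"ry": 0,"rz": 0,"jaw": 1}
    - {"tx": -0.015,"ty": 0.15,"tz": 0,"rx": 0,"ry": 0,"rz": 0,"jaw": 1}
    - {"tx": -0.015,"ty": 0.19,"tz": 0,"rx": 0,"ry": 0,"rz": 0,"jaw": 1}

```text
time: 15.88
position: [492.2, -21.3, 213.9]
tcp_rot: [0.999, 0.044, -0.001, 0.0]
force: [1.4, -0.8, -2.1]
width: 22.6
gripper_force: 79.6
```

>>> play_rows:
  moves:
    - {"tx": -0.005,"ty": 0.04,"tz": 0,"rx": 0,"ry": 0,"rz": 0,"jaw": 1}
    - {"tx": -0.01,"ty": 0.08,"tz": 0,"rx": 0,"ry": 0,"rz": 0,"jaw": 1}
    - {"tx": -0.015,"ty": 0.12,"tz": 0,"rx": 0,"ry": 0,"rz": 0,"jaw": 1}
    - {"tx": -0.02,"ty": 0.16,"tz": 0,"rx": 0,"ry": 0,"rz": 5,"jaw": 1}
    - {"tx": -0.023,"ty": 0.2,"tz": 0,"rx": 0,"ry": 0,"rz": 10.2,"jaw": 1}

```text
time: 16.3
position: [486.2, -222.5, 213.6]
tcp_rot: [0.999, -0.048, -0.002, -0.001]
force: [1.0, 0.3, -3.0]
width: 22.4
gripper_force: 79.6
```

```bash
python3 -c "
from h import *
go(503,-362,150,-5.2)"
```

```text
t 16.3 pos [ 486.2 -222.5  213.6] F [ 0.98  0.34 -3.  ] M [ 0.07 -0.2   0.01] w 22.4
txyz [0.0303 0.1373 0.0634] rxyz [-0.06  0.2  -0.31]
```

>>> play_rows:
  moves:
    - {"tx": 0.006,"ty": 0.035,"tz": 0,"rx": 0,"ry": 0,"rz": 0,"jaw": 1}
    - {"tx": 0.014,"ty": 0.075,"tz": 0.01,"rx": 0,"ry": 0,"rz": 0,"jaw": 1}
    - {"tx": 0.024,"ty": 0.11,"tz": 0.03,"rx": 0,"ry": 0,"rz": 0,"jaw": 1}
    - {"tx": 0.028,"ty": 0.13,"tz": 0.055,"rx": 0,"ry": 0,"rz": 0,"jaw": 1}
    - {"tx": 0.028,"ty": 0.135,"tz": 0.075,"rx": 0,"ry": 0,"rz": 0,"jaw": 1}

```text
time: 16.72
position: [502.3, -360.8, 136.3]
tcp_rot: [0.999, -0.048, -0.002, -0.001]
force: [-0.0, 1.0, -3.5]
width: 22.9
gripper_force: 79.7
```

>>> play_rows:
  moves:
    - {"tx": 0,"ty": 0,"tz": 0.02,"rx": 0,"ry": 0,"rz": 0,"jaw": 1}
    - {"tx": 0,"ty": 0,"tz": 0.04,"rx": 0,"ry": 0,"rz": 0,"jaw": 1}
    - {"tx": 0,"ty": 0,"tz": 0.055,"rx": 0,"ry": 0,"rz": 0,"jaw": 1}
    - {"tx": 0,"ty": 0,"tz": 0.062,"rx": 0,"ry": 0,"rz": 0,"jaw": 1}
    - {"tx": 0,"ty": 0,"tz": 0.062,"rx": 0,"ry": 0,"rz": 0,"jaw": 1}

```text
time: 17.13
position: [501.4, -357.0, 74.9]
tcp_rot: [0.999, -0.046, -0.003, -0.001]
force: [-0.6, 0.2, -3.1]
width: 22.4
gripper_force: 79.6
```

```bash
python3 -c "
from h import *
go(503,-362,45,-5.2)"
```

```text
t 17.13 pos [ 501.4 -357.    74.9] F [-0.61  0.24 -3.12] M [-0.01  0.03  0.02] w 22.4
txyz [0.0023 0.0049 0.0299] rxyz [-0.14  0.39 -0.08]
```

>>> play_rows:
  moves:
    - {"tx": 0,"ty": 0,"tz": 0.008,"rx": 0,"ry": 0,"rz": 0,"jaw": 1}
    - {"tx": 0,"ty": 0,"tz": 0.016,"rx": 0,"ry": 0,"rz": 0,"jaw": 1}
    - {"tx": 0,"ty": 0,"tz": 0.022,"rx": 0,"ry": 0,"rz": 0,"jaw": 1}
    - {"tx": 0,"ty": 0,"tz": 0.026,"rx": 0,"ry": 0,"rz": 0,"jaw": 1}
    - {"tx": 0,"ty": 0,"tz": 0.026,"rx": 0,"ry": 0,"rz": 0,"jaw": 1}

```text
time: 17.55
position: [503.0, -357.6, 51.5]
tcp_rot: [0.999, -0.046, -0.001, -0.0]
force: [-0.2, -0.1, -2.8]
width: 23.2
gripper_force: 79.8
```

>>> play_rows:
  moves:
    - {"tx": 0,"ty": 0,"tz": 0.001,"rx": 0,"ry": 0,"rz": 0,"jaw": 1}
    - {"tx": 0,"ty": 0,"tz": 0.002,"rx": 0,"ry": 0,"rz": 0,"jaw": 1}
    - {"tx": 0,"ty": 0,"tz": 0.002,"rx": 0,"ry": 0,"rz": 0,"jaw": 1}

```text
time: 17.8
position: [503.7, -358.0, 50.6]
tcp_rot: [0.999, -0.046, 0.0, 0.0]
force: [-1.1, -0.2, -2.6]
width: 23.0
gripper_force: 79.8
```

>>> play_rows:
  moves:
    - {"tx": 0,"ty": 0,"tz": 0.001,"rx": 0,"ry": 0,"rz": 0,"jaw": 1}
    - {"tx": 0,"ty": 0,"tz": 0.003,"rx": 0,"ry": 0,"rz": 0,"jaw": 1}
    - {"tx": 0,"ty": 0,"tz": 0.0045,"rx": 0,"ry": 0,"rz": 0,"jaw": 1}
    - {"tx": 0,"ty": 0,"tz": 0.005,"rx": 0,"ry": 0,"rz": 0,"jaw": 1}
    - {"tx": 0,"ty": 0,"tz": 0.005,"rx": 0,"ry": 0,"rz": 0,"jaw": 1}

```text
time: 18.22
position: [503.5, -357.9, 45.4]
tcp_rot: [0.999, -0.046, -0.0, -0.0]
force: [-0.7, 0.4, -2.6]
width: 22.3
gripper_force: 79.8
```

>>> play_rows:
  moves:
    - {"tx": 0,"ty": 0,"tz": 0.0007,"rx": 0,"ry": 0,"rz": 0,"jaw": 1}
    - {"tx": 0,"ty": 0,"tz": 0.0007,"rx": 0,"ry": 0,"rz": 0,"jaw": 1}
    - {"tx": 0,"ty": 0,"tz": 0.0007,"rx": 0,"ry": 0,"rz": 0,"jaw": 1}

```text
time: 18.47
position: [503.5, -357.9, 45.2]
tcp_rot: [0.999, -0.046, 0.0, 0.0]
force: [-2.0, 2.4, 2.5]
width: 23.1
gripper_force: 80.4
```

On the table. Open and withdraw.

>>> play_rows:
  moves:
    - {"tx": 0,"ty": 0,"tz": 0,"rx": 0,"ry": 0,"rz": 0,"jaw": 0.3}
    - {"tx": 0,"ty": 0,"tz": 0,"rx": 0,"ry": 0,"rz": 0,"jaw": -0.3}
    - {"tx": 0,"ty": 0,"tz": 0,"rx": 0,"ry": 0,"rz": 0,"jaw": -1}
    - {"tx": 0,"ty": 0,"tz": 0,"rx": 0,"ry": 0,"rz": 0,"jaw": -1}
    - {"tx": 0,"ty": 0,"tz": 0,"rx": 0,"ry": 0,"rz": 0,"jaw": -1}

```text
time: 18.88
position: [503.7, -358.0, 44.7]
tcp_rot: [0.999, -0.046, 0.0, 0.0]
force: [-0.4, 1.2, -0.2]
width: 76.8
gripper_force: 0.0
```

>>> play_rows:
  moves:
    - {"tx": 0,"ty": 0,"tz": -0.01,"rx": 0,"ry": 0,"rz": 0,"jaw": -1}
    - {"tx": 0,"ty": 0,"tz": -0.04,"rx": 0,"ry": 0,"rz": 0,"jaw": -1}
    - {"tx": 0,"ty": 0,"tz": -0.08,"rx": 0,"ry": 0,"rz": 0,"jaw": -1}
    - {"tx": 0,"ty": 0,"tz": -0.12,"rx": 0,"ry": 0,"rz": 0,"jaw": -1}
    - {"tx": 0,"ty": 0,"tz": -0.15,"rx": 0,"ry": 0,"rz": 0,"jaw": -1}

```text
time: 19.3
position: [504.3, -358.5, 199.3]
tcp_rot: [0.999, -0.045, 0.002, 0.001]
force: [1.0, -0.7, 0.2]
width: 85.8
gripper_force: 0.0
```

>>> play_rows:
  moves:
    - {"tx": 0,"ty": 0,"tz": -0.02,"rx": 0,"ry": 0,"rz": 0,"jaw": -1}
    - {"tx": 0,"ty": 0,"tz": -0.02,"rx": 0,"ry": 0,"rz": 0,"jaw": -1}
    - {"tx": 0,"ty": 0,"tz": -0.02,"rx": 0,"ry": 0,"rz": 0,"jaw": -1}
    - {"tx": 0,"ty": 0,"tz": -0.02,"rx": 0,"ry": 0,"rz": 0,"jaw": -1}

```text
time: 19.63
position: [503.0, -357.6, 214.3]
tcp_rot: [0.999, -0.046, -0.0, -0.0]
force: [-0.1, -0.7, -0.2]
width: 85.3
gripper_force: 0.0
```

```bash
python3 -c "
from h import *
c=capture('scene');cv2.imwrite('pics/f.png',c['frame'])
s=sense();print(s['position'],s['width'])
"
```

```text
[ 502.78665562 -357.5019765   213.57162005] 85.54788313116762
```

View pics/f.png

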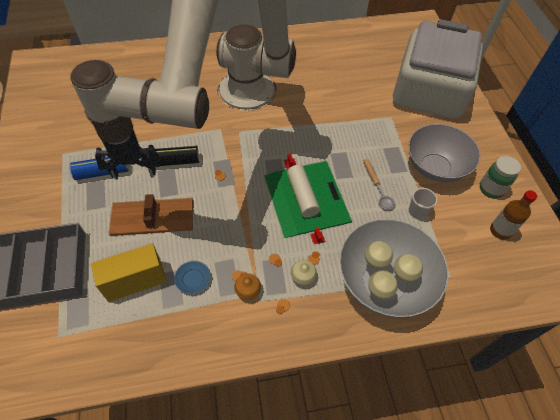

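The daikon lies on the board between the marks at (303,190), and the lid is flat on the table at (152,216) with the gripper clear of it.

```bash
python3 -c "
from h import *
print(workorder.job_done())"
```

```text
the job is handed in; nothing more can be done
None
```

I handed the job in. The daikon lies on the board about 1.5 mm from the line between the marks (camera estimate) with the lid flat on the table. The pressing force stayed near 10 N or below in the readings, and the hand-in returned no verdict.

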